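Isolate the rolling mill: pull the plug, lock out the socket

ROBOT

A 6-joint arm with a two-finger parallel gripper is mounted at the origin on the work surface. World frame = base frame: x ahead of the robot, y to its left, z up, the work surface at z = 0. Lengths are in mm, angles in rad, forces in N, time in s.
With the tool pointing down it reaches from about 325 to 850 mm from the base axis. Payload 4.4 kg.
Tool frame: the origin (TCP) lies on the centre line of the jaws, within the pads' length; the fingertips stand 19 mm ahead of it and the grasp point (between the pads) is the TCP; z points along the fingers, y is the line along which they close (so a half turn about z gives the same grasp; the last joint's range is limited). The gripper opens to 94 mm and grips with 3 to 60 N. Pads are 16 mm wide; open, the fingers measure 119 mm over their backs; the gripper's body (75 mm by 177 mm) begins 78 mm behind the grasp point.
Start: joints at [1.091, 0.207, 1.542, -0, 1.393, -0.15], TCP at [186.226, 544.01, 224.447] pointing down, gripper open.
Joint ranges: [-2.73, 2.73], [-0.86, 2.22], [0.23, 2.46], [-1.11, 4.25], [0.08, 2.63], [-2.82, 2.82]. Speed limits (rad/s): [2.79, 2.79, 3.14, 3.14, 3.14, 3.14].

INTERFACE

Orientations are given as a rotation vector (axis times angle).
In Python, from bench import manip gives the robot as it stands.
- The arm moves only by the tool jog_arm, never from a script. Its argument "targets" is a list of rows, each a list of 5 numbers: the shift along the world's x, y, z in m, then the turn about the world's z in degrees, then the opening, from -1 (shut) to 1 (fully open). A call has exactly 5 rows; each row is the pose to reach, as a shift and turn from the pose commanded when the call began; what a row does not reach only later rows make up. A row lasts 1/8 s, in which the tool goes at most 62.5 mm and 10.7 degrees, less where a joint would pass 70% of its speed; a pose out of reach is approached as far as the arm can. A call with a gripper value outside its range is refused whole. The fingers move at their own pace and stop on an object; "squeeze" is the grip in N (left out, the last holds). Time passes only in rows, so rows that repeat a pose let the fingers close, or fill a call up. It gives the time, the measured TCP pose, the force, the opening and the grip force at its end, in the units of the state.
- manip.get_obs(): the state, without advancing time (a new reading comes with each control period).
- manip.read_camera(name): name is "scene" or "side" or "wrist"; returns (picture, depth): 400x640x3 uint8, blue, green, red; 400x640 float32, mm along the optical axis (not along the pixel's ray), 0 where there is no reading.
- manip.get_calibration(name): a dict with "camera_matrix" (3x3 intrinsics, pixels), "rvec" (rotation vector, rad) and "tvec" (3), from world to camera coordinates, as OpenCV has them; the wrist camera has in their place "mount" (4x4, takes a point from camera to tool coordinates, whose origin is the TCP and whose axes are the flange's). Camera axes: x right, y down, z forward; pixel columns grow to the right and rows downward; lengths in mm; the calibration is good to about 2 mm. A picture is of the moment at which its call begins: read the wrist's pose just before it. get_calibration takes no time and is no camera call.
- manip.finish_job(): hands the job in; it is judged then, once.
The state is a dict: "t": time; "joint_pos": joint angles; "joint_velocities": joint speeds; "joint_torque": joint torques, N m; "ee_pos": TCP position; "orientation": TCP orientation; "force": force on the tool from outside, world axes, zero at the start; "ft_torque": the same for the moment, N m; "width": finger opening in mm; "grasp_force": force on a finger pad.
Only numpy, scipy, OpenCV 4.12 (cv2) and the standard library are available. Lean on these libraries where they do the work, as an engineer would, in place of code of your own. Each camera call takes 0.05 s, during which the arm holds its last target. There are 200 camera calls.

TASK

Make the rolling mill safe to clean: pull the isolator plug right out of its socket box against the sprung detents, and lay it flat in the steel tray, set down rather than dropped. Then press the lock-out lever on top of the box down until its catch clicks and holds it down by itself across the empty socket. Work gently: do not force the box or its lever, and leave the hammer, the ring mandrel and the jar where they are.

Things in the scene. Friction and masses are not known exactly. Their poses are not given: they have to be found in the camera images.
- socket_box: grey box fixed to the bench, 110 mm deep (x -65..45), 110 wide (y; 162 over its feet), 54 high; origin on its underside, 65 mm behind its front, z up; front looks along -x. The plug comes out straight along the box's -x; two sprung side noses hold it and give way at 10 to 20 N. On top: the steel lock-out lever, and beside it at y = +60 mm the bracket of its sprung catch, up to 87 mm high.
- plug: black plug, 185 mm long, 0.25 kg, sliding on the bench; origin on its underside 30 mm behind the nose end, x to the nose. Body x -50..30 mm, 44 wide, 36 high (34 wide neck at x -12..10), at first inside the box; collar x -68..-50, 84 wide, stopping against the box's front; then a loop handle. Once out, its body can be gripped across 44 mm at x = -31.
- loop_center (a point): centre of the opening of the plug's loop handle, 105.5 mm behind the plug's origin, 21 mm above its underside; axes as the plug. The opening is 75 mm (x) by 60 mm (y), between the collar and a 12 mm deep cross bar at plug x -155..-143 mm; all bars lie 14 to 28 mm high, so closed fingers can go down into it and hook the cross bar.
- plug_nose (a point): middle of the plug's front end, 30 mm ahead of its origin, 18 mm above its underside
- plug_mid (a point): point on the plug's underside halfway along its length, 62.5 mm behind its origin
- mouth (a point): middle of the lower edge of the socket's mouth, in the box's front 65 mm before its origin; the mouth is 48 mm wide, 38 mm high, from bench level. The raised lever's front plate overhangs it: it reaches 22 mm out from the box's front, its lower edge 57 mm above the bench, so draw the plug clear of it before lifting
- lever (a joint): angle of the lock-out lever in rad: 0 = raised (sprung up), grows as it is pressed down; the catch holds it at about 0.40 to 0.43, hard stop at 0.45. With the plug in, it cannot go down. Pressing the pad past the catch takes about 10 to 15 N.
- lever_pad (a point): middle of the top of the rubber press pad (30 by 60 mm) on the front end of the steel lever (76 mm wide). The hinge runs along the box's y at box x = +10 mm, height 62 mm; the pad lies 73 mm in front of it, about 100 mm high raised, 70 mm latched. The lever's front plate then hangs before the mouth.
- tray: open steel tray fixed to the bench, 250 mm (x) by 170 mm (y) outside, 25 mm high, walls and floor 4 mm thick; origin at the centre of its underside, x along its length
- hammer: bystander: hammer lying on the bench, 260 mm long
- mandrel: bystander: upright tapered steel ring mandrel, 200 mm high, foot 50 mm across; origin at the centre of its underside
- jar: bystander: amber glass jar, 60 mm across, 70 mm high; origin at the centre of its underside
There are look-alikes about, which are no part of the job. Several things have the shape of the plug; the one meant has the colours described above. Several things look just like the socket_box: the one meant starts farthest from the robot's base.

How it is judged (in metres and radians):
On the way, in this order (a step that is already met when the one before it is completed fails the run):
1. the plug is pulled right out of the box (its nose at least 10 mm before the mouth) (x of plug_nose in the frame of socket_box below -0.075 m), for 0.1 s.
2. the plug lies flat in the tray, released (x of plug_mid in the frame of tray between -0.05 and 0.05 m and y of plug_mid in the frame of tray between -0.05 and 0.05 m and z of plug_mid in the frame of tray below 0.01 m and angle between plug's own z axis and vertical below 0.03 rad and linear speed of plug below 0.02 m/s and contact force between plug and the fingers below 0.1 N), for 0.2 s.
3. the lock-out lever is down past its catch (value of joint lever above 0.37 rad), for 0.2 s.
At the end, for the whole second after the job is handed in: The plug lies flat (within 0.03 rad) and still on the floor of the tray (its middle within 50 mm of the tray's centre both ways, its underside less than 10 mm above the tray's underside), released, and the lock-out lever is held down by its catch (joint above 0.37 rad) (all of step 2 and value of joint lever above 0.37 rad and velocity of joint lever below 0.05 rad/s); the robot touches nothing.
It fails at once if the robot forces the socket box or its lever (more than 40 N) (contact force between socket_box and the fingers above 40 N or contact force between socket_box and the arm above 40 N).
It fails at once if the plug is dropped or flung (faster than 0.7 m/s with no finger on it) (linear speed of plug above 0.7 m/s and contact force between plug and the fingers below 0.1 N).
It fails at once if the hammer is moved by more than 30 mm (distance of hammer from where it was at the start of the episode above 0.03 m).
It fails at once if the mandrel is moved by more than 30 mm or tipped (distance of mandrel from where it was at the start of the episode above 0.03 m or angle between mandrel's own z axis and vertical above 0.5 rad).
It fails at once if the jar is moved by more than 30 mm or tipped (distance of jar from where it was at the start of the episode above 0.03 m or angle between jar's own z axis and vertical above 0.5 rad).
It also fails if it takes over 64 s, if anything falls off the work surface, if the arm or the gripper's body presses on something with over 40 N, if the wrist force passes 120 N, or if a joint passes its speed limit or range.

## Working session

There is one attempt and no reset: what is moved stays moved. The work goes in short steps, Python scripts to look and compute and a tool call to move; the robot and the scene stay as the last step left them, time stands still between calls to the robot, and variables do not carry over. Pictures are saved under pics/ and viewed, at most 10 in all, crops included, and the job is handed in when it is done.

Besides the shell and the picture viewer there is one more tool, called after "Request:" by a JSON object that holds its "method" and its "body". jog_arm: Moves the arm, as the interface text tells. Its arguments: {"type":"object","properties":{"targets":{"type":"array","items":{"type":"array","items":{"type":"number"}}},"squeeze":{"type":"number"}},"required":["targets"]}

```bash
mkdir -p pics; cat > h.py <<'E'
import numpy as np, cv2
from bench import manip
def load(n):
    return cv2.imread(f'pics/{n}.png'), np.load(f'pics/{n}.npy')
def grab(cam,n):
    o=manip.get_obs(); p,d=manip.read_camera(cam); cv2.imwrite(f'pics/{n}.png',p); np.save(f'pics/{n}.npy',d)
    c=manip.get_calibration(cam); K=np.array(c['camera_matrix'],float)
    if 'mount' in c:
        T=np.eye(4);T[:3,:3]=cv2.Rodrigues(np.array(o['orientation'],float))[0];T[:3,3]=o['ee_pos'];T=T@np.array(c['mount'])
    else:
        T=np.eye(4);R=cv2.Rodrigues(np.array(c['rvec'],float))[0];T[:3,:3]=R.T;T[:3,3]=-R.T@np.array(c['tvec'],float).ravel()
    np.savez(f'pics/{n}_c.npz',K=K,T=T); return p,d
def cal(n):
    z=np.load(f'pics/{n}_c.npz'); return z['K'],z['T']
def cloud(n):
    K,T=cal(n); d=np.load(f'pics/{n}.npy'); v,u=np.mgrid[:d.shape[0],:d.shape[1]]
    P=np.stack([(u-K[0,2])/K[0,0]*d,(v-K[1,2])/K[1,1]*d,d],-1)@T[:3,:3].T+T[:3,3]; P[d<=0]=np.nan; return P
def onplane(n,uv,z):
    K,T=cal(n); uv=np.atleast_2d(uv).astype(float)
    r=np.c_[(uv-K[[0,1],[2,2]])/K[[0,1],[0,1]],np.ones(len(uv))]@T[:3,:3].T
    return T[:3,3]+r*((z-T[2,3])/r[:,2])[:,None]
E
python3 - <<'E'
from h import *
for c in ['scene','side','wrist']:
    grab(c,c+'0'); print(c,cal(c+'0')[1].round(2).tolist())
print(manip.get_obs())
E
```

```text
scene [[-0.25, 0.83, -0.5, 1068.88], [0.97, 0.21, -0.14, 148.34], [-0.01, -0.52, -0.86, 1036.43], [0.0, 0.0, 0.0, 1.0]]
side [[-1.0, 0.02, 0.01, 468.69], [0.01, 0.63, -0.77, 1164.91], [-0.02, -0.77, -0.63, 1047.28], [0.0, 0.0, 0.0, 1.0]]
wrist [[0.33, 0.91, 0.27, 108.41], [0.95, -0.31, -0.09, 571.01], [-0.0, 0.28, -0.96, 383.16], [0.0, 0.0, 0.0, 1.0]]
{'t': 0.15, 'joint_pos': array([ 1.09050459e+00,  2.07264134e-01,  1.54258466e+00, -1.55482209e-05,
        1.39349025e+00, -1.50549284e-01]), 'joint_velocities': array([ 9.88908649e-05, -3.54670251e-03, -4.29187080e-03,  1.22667784e-03,
        2.79846087e-03,  1.47251556e-03]), 'joint_torque': array([ 1.12636346e-04, -3.71316755e+01, -2.81811798e+01,  6.98941550e-02,
        3.27775546e-02, -1.03658849e-04]), 'ee_pos': array([185.95831764, 543.49235851, 223.55437817]), 'orientation': array([-5.15523883e-01, -3.09847065e+00,  2.61490885e-03]), 'force': array([-0.58644726, -0.55378517,  0.37504159]), 'ft_torque': array([-0.01189416, -0.0135388 , -0.01600445]), 'grasp_force': 0.0, 'width': 94.29479194795432}
```

View pics/scene0.png

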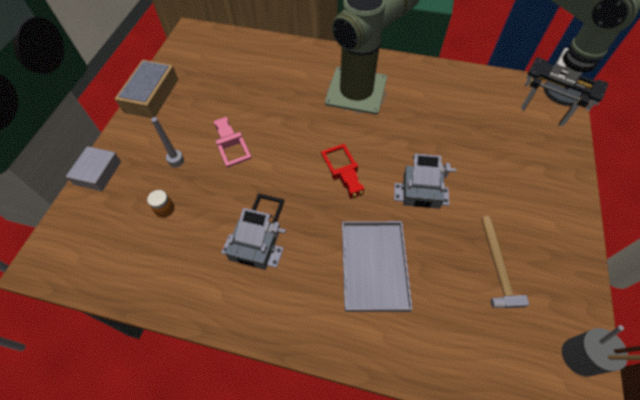

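View pics/side0.png

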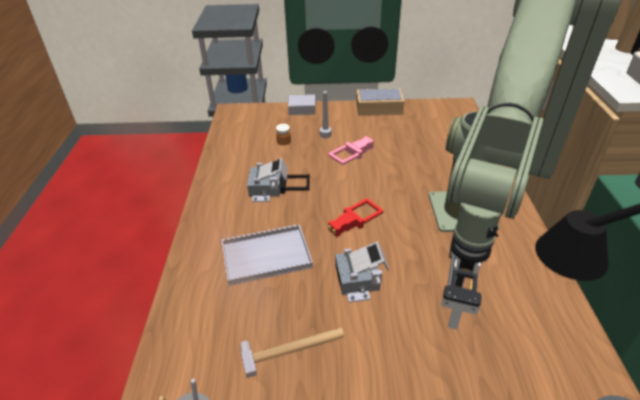

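The scene view shows the real box at about (255,238) with the black loop at (268,207), and the tray at (376,266). The decoys are a box at (425,180) and the red and pink plugs. The jar is at (160,203), the mandrel at (165,140) and the hammer at (505,260). In the side view the box is at (266,180), the loop at (296,183) and the tray at (266,253).

```bash
python3 - <<'E'
from h import *
def rect(n,m,zsel):
    P=cloud(n)[m]; P=P[np.isfinite(P).all(1)]; P=P[(P[:,2]>zsel[0])&(P[:,2]<zsel[1])]
    r=cv2.minAreaRect(P[:,:2].astype(np.float32)); return len(P),np.round(r[0],1),np.round(r[1],1),round(r[2],1),np.round(np.median(P,0),1)
for n,lw,tw in [('scene0',(245,190,290,225),(335,215,418,318)),('side0',(280,168,316,196),(215,220,318,290))]:
    p,d=load(n); P=cloud(n); g=p.max(2); sat=np.ptp(p.astype(int),axis=2)
    W=np.zeros(g.shape,bool); W[lw[1]:lw[3],lw[0]:lw[2]]=1
    m=(g<60)&W
    print(n,'loop',rect(n,m,(3,45)))
    # edges by rays at z=28
    uv=np.argwhere(m)[:,::-1]; q=onplane(n,uv,26)[:,:2].astype(np.float32); print('  ray',cv2.minAreaRect(q))
    W[:]=0; W[tw[1]:tw[3],tw[0]:tw[2]]=1
    m=(sat<40)&(g>70)&W
    cs,_=cv2.findContours(m.astype(np.uint8),0,2); c=max(cs,key=cv2.contourArea)
    h=cv2.convexHull(c)[:,0]
    print(' tray ray z=25',cv2.minAreaRect(onplane(n,h,25)[:,:2].astype(np.float32)))
    mm=np.zeros(g.shape,np.uint8); cv2.drawContours(mm,[c],-1,1,-1)
    print(' tray cloud',rect(n,mm>0,(-5,40)), np.nanpercentile(P[mm>0][:,2],[5,50,95]))
    # bench check & box levels
for n,w in [('scene0',(215,195,295,275)),('side0',(240,150,300,205))]:
    P=cloud(n)[w[1]:w[3],w[0]:w[2]].reshape(-1,3); P=P[np.isfinite(P).all(1)]
    print(n,'box hist',np.histogram(P[:,2],np.arange(-5,125,10)), 'bench',np.median(P[P[:,2]<8][:,2]))
    hi=P[(P[:,2]>45)]; print('  box>45',cv2.minAreaRect(hi[:,:2].astype(np.float32)),hi[:,2].max(), hi.mean(0))
    f=P[(P[:,2]>48)&(P[:,2]<58)];print('  top',cv2.minAreaRect(f[:,:2].astype(np.float32)),len(f))
    f=P[(P[:,2]>64)];print('  lever',cv2.minAreaRect(f[:,:2].astype(np.float32)),len(f))
    f=P[(P[:,2]>93)];print('  pad',cv2.minAreaRect(f[:,:2].astype(np.float32)),len(f),f.mean(0))
for k,w in {'mandrel':(145,110,190,170),'jar':(145,185,178,220),'hammer':(480,210,530,310)}.items():
    P=cloud('scene0')[w[1]:w[3],w[0]:w[2]].reshape(-1,3); P=P[P[:,2]>12]; print(k,np.median(P,0),P.min(0),P.max(0))
for n,w in [('scene0',(215,185,300,280)),('side0',(240,150,325,205))]:
    p,_=load(n); cv2.imwrite(f'pics/crop_{n}.png',cv2.resize(p[w[1]:w[3],w[0]:w[2]],None,fx=6,fy=6,interpolation=2))
a=cv2.imread('pics/crop_scene0.png');b=cv2.imread('pics/crop_side0.png')
H=max(a.shape[0],b.shape[0]);c=np.zeros((H,a.shape[1]+b.shape[1],3),np.uint8);c[:a.shape[0],:a.shape[1]]=a;c[:b.shape[0],a.shape[1]:]=b
cv2.imwrite('pics/crops.png',cv2.resize(c,(796,int(H*796/c.shape[1]))))
E
```

```text
scene0 loop (191, array([ 555.3, -153.5]), array([80. , 76.8]), 88.5, array([ 532.4, -142.3,   26.2]))
  ray ((564.289306640625, -160.15965270996094), (95.40109252929688, 94.80654907226562), 88.9076156616211)
 tray ray z=25 ((648.7726440429688, 181.39691162109375), (255.25469970703125, 173.44361877441406), 14.224939346313477)
 tray cloud (5865, array([640.4, 183.2]), array([260. , 178.5]), 14.4, array([651.7, 184.4,   3.7])) [-0.10933975  3.6627234  23.59504049]
side0 loop (153, array([ 566.5, -153.4]), array([100. ,  90.4]), 0.1, array([ 590.7, -117.6,   26.7]))
  ray ((565.5955810546875, -141.88482666015625), (101.64544677734375, 90.80668640136719), 3.08524227142334)
 tray ray z=25 ((641.1577758789062, 190.95761108398438), (250.92013549804688, 190.4215545654297), 13.886517524719238)
 tray cloud (3796, array([642.3, 182.1]), array([254.7, 179.5]), 13.0, array([645.5, 180.6,   6. ])) [ 1.70102233  5.98885863 24.87451953]
scene0 box hist (array([3607,  235,  180,  275,   80,  570,  168,  396,  322,  235,  256,
         15]), array([ -5,   5,  15,  25,  35,  45,  55,  65,  75,  85,  95
[... 1063 characters left out ...]
6), 87.99776458740234) 259
  lever ((646.2391967773438, -133.5309600830078), (137.79710388183594, 109.88470458984375), 87.68558502197266) 544
  pad ((622.5761108398438, -149.52072143554688), (80.59791564941406, 39.32368469238281), 87.97390747070312) 144 [ 621.0223    -149.0948043  100.2862977]
mandrel [ 454.12813011 -493.61371692   63.15542538] [ 274.37192724 -679.04811747   12.20428724] [ 476.16690096 -472.90209504  203.37516562]
jar [ 629.3036639  -445.61786409   63.78806885] [ 595.97002261 -483.45257173   12.74396957] [ 652.37871584 -425.39625049   75.43142399]
hammer [598.79366095 507.80042365  22.47415451] [422.80614533 454.60758962  12.02543856] [687.40843332 578.16976777  31.220136  ]
```

View pics/crops.png

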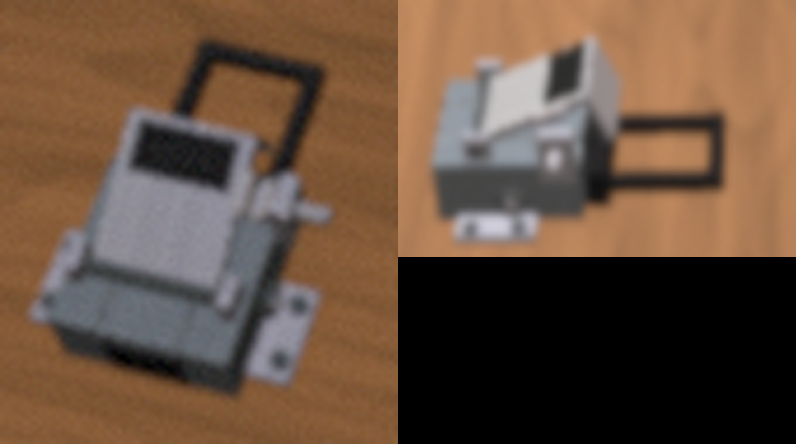

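The crops confirm the setup. The box yaw is close to 0, the loop points towards the robot, the black pad sits on the lever and the catch is on the +y side. Next I move over the loop for a wrist view.

Request:
{"method": "jog_arm", "body": {"targets": [[0.022,-0.052,0.004,2,-1],[0.044,-0.104,0.008,4,-1],[0.066,-0.156,0.012,6,-1],[0.088,-0.208,0.016,8,-1],[0.11,-0.26,0.02,10,-1]], "squeeze": 30}}

```text
t: 0.78
ee_pos: [296.4, 282.3, 244.4]
orientation: [0.241, 3.132, -0.0]
force: [0.5, 0.1, 0.3]
width: 47.3
grasp_force: 0.0
```

Request:
{"method": "jog_arm", "body": {"targets": [[0.022,-0.052,0.004,2,-1],[0.044,-0.104,0.008,4,-1],[0.066,-0.156,0.012,6,-1],[0.088,-0.208,0.016,8,-1],[0.11,-0.26,0.02,9,-1]]}}

```text
t: 1.4
ee_pos: [406.5, 22.3, 264.5]
orientation: [-0.003, 3.141, 0.0]
force: [0.8, 0.4, -0.3]
width: 0.6
grasp_force: 0.0
```

Request:
{"method": "jog_arm", "body": {"targets": [[0.022,-0.052,0,0,-1],[0.044,-0.104,0,0,-1],[0.066,-0.156,0,0,-1],[0.074,-0.174,0,0,-1],[0.074,-0.174,0,0,-1]]}}

```text
t: 2.02
ee_pos: [480.0, -150.3, 263.9]
orientation: [0.0, -3.14, -0.002]
force: [-0.7, 0.1, -0.1]
width: 0.3
grasp_force: 0.0
```

```bash
python3 - <<'E'
from h import *
o=manip.get_obs(); print(o['t'],o['ee_pos'],o['orientation'],o['joint_pos'],o['width'])
grab('wrist','w1')
E
```

```text
2.025 [ 480.02496522 -150.30959102  263.85146608] [ 2.22115413e-04 -3.14024816e+00 -1.93178162e-03] [-4.75987842e-01  2.33677401e-02  1.66260151e+00  4.80745284e-04
  1.45738171e+00 -2.04698046e+00] 0.3310572012456505
```

View pics/w1.png

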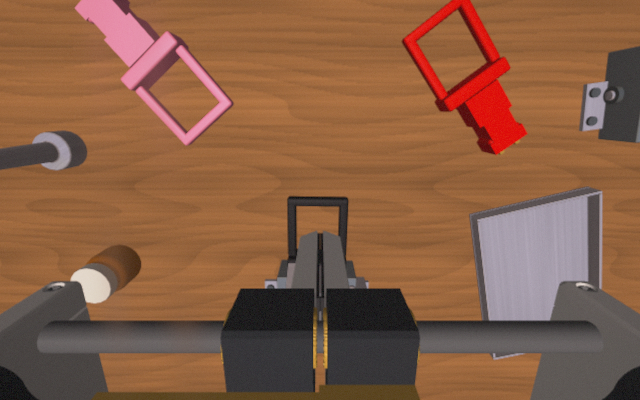

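The wrist view shows the black loop's cross bar at about (318,201) and side bars at u≈292 and 344. The red and pink plugs lie well to either side.

```bash
python3 - <<'E'
from h import *
p,d=load('w1'); P=cloud('w1'); g=p.max(2)
W=np.zeros(g.shape,bool); W[188:252,280:356]=1
m=(g<75)&W
q=P[m]; q=q[np.isfinite(q).all(1)]; print('z',np.percentile(q[:,2],[10,50,90]))
for lo,hi in [(215,240)]:
  for v in range(lo,hi,8):
    u=np.flatnonzero(m[v]); print(v,u.min(),u.max(),onplane('w1',[[u.min(),v],[u.max(),v]],28)[:,:2].round(1).tolist(), [i for i in u if i+1 not in u][:-1], )
for u in (300,318,336):
    v=np.flatnonzero(m[185:225,u])+185; print(u,v.min(),v.max(),onplane('w1',[[u,v.min()],[u,v.max()]],28)[:,:2].round(1).tolist())
hsv=cv2.cvtColor(p,cv2.COLOR_BGR2HSV)
for nm,w in [('red',(400,0,540,160)),('pink',(70,0,240,150))]:
    W[:]=0;W[w[1]:w[3],w[0]:w[2]]=1
    q=P[W&(hsv[...,1]>80)&((hsv[...,0]>165)|(hsv[...,0]<4))]; q=q[q[:,2]>8]; print(nm,q.min(0).round(),q.max(0).round())
E
```

```text
z [25.29216757 27.10868944 28.7963918 ]
215 288 347 [[535.7, -193.5], [535.9, -112.2]] [np.int64(295)]
223 288 346 [[547.5, -193.9], [547.6, -113.3]] [np.int64(295)]
231 288 346 [[559.4, -194.3], [559.6, -113.0]] [np.int64(295)]
239 288 345 [[571.6, -194.6], [571.7, -114.2]] [np.int64(295), np.int64(322)]
300 197 205 [[510.0, -176.5], [521.3, -176.7]]
318 197 205 [[510.0, -152.1], [521.4, -152.1]]
336 197 205 [[510.1, -127.7], [521.4, -127.6]]
red [276. -51.   8.] [451. 110.  38.]
pink [ 271. -425.    8.] [ 440. -261.   38.]
```

Request:
{"method": "jog_arm", "body": {"targets": [[0.03,-0.0015,-0.03,0,-1],[0.06,-0.003,-0.07,0,-1],[0.06,-0.003,-0.11,0,-1],[0.06,-0.003,-0.15,0,-1],[0.06,-0.003,-0.19,0,-1]]}}

```text
t: 2.7
ee_pos: [539.9, -150.5, 73.7]
orientation: [-0.007, 3.141, 0.001]
force: [-0.0, -0.3, 0.4]
width: 0.4
grasp_force: 0.0
```

Request:
{"method": "jog_arm", "body": {"targets": [[0,0,-0.01,0,-1],[0,0,-0.02,0,-1],[0,0,-0.03,0,-1],[0,0,-0.04,0,-1],[0,0,-0.046,0,-1]]}}

```text
t: 3.32
ee_pos: [540.3, -153.1, 28.2]
orientation: [-0.003, 3.141, -0.0]
force: [-0.5, -0.2, -0.6]
width: 0.5
grasp_force: 0.0
```

Request:
{"method": "jog_arm", "body": {"targets": [[-0.004,0,0,0,-1],[-0.008,0,0,0,-1],[-0.012,0,0,0,-1],[-0.016,0,0,0,-1],[-0.02,0,0,0,-1]]}}

```text
t: 3.95
ee_pos: [531.4, -155.9, 33.1]
orientation: [0.001, 3.116, -0.01]
force: [21.2, 0.7, -3.4]
width: 0.6
grasp_force: 10.6
```

Request:
{"method": "jog_arm", "body": {"targets": [[-0.006,0,-0.002,0,-1],[-0.012,0,-0.003,0,-1],[-0.018,0,-0.003,0,-1],[-0.024,0,-0.003,0,-1],[-0.03,0,-0.003,0,-1]]}}

```text
t: 4.58
ee_pos: [491.5, -153.7, 26.7]
orientation: [-0.003, 3.138, -0.002]
force: [3.0, 0.3, 1.6]
width: 0.7
grasp_force: 1.3
```

Request:
{"method": "jog_arm", "body": {"targets": [[-0.01,0,0,0,-1],[-0.02,0,0,0,-1],[-0.03,0,0,0,-1],[-0.04,0,0,0,-1],[-0.05,0,0,0,-1]]}}

```text
t: 5.2
ee_pos: [439.3, -152.9, 25.5]
orientation: [0.003, -3.141, -0.0]
force: [1.4, 0.3, 1.4]
width: 0.6
grasp_force: 1.3
```

Request:
{"method": "jog_arm", "body": {"targets": [[-0.01,0,0,0,-1],[-0.02,0,0,0,-1],[-0.03,0,0,0,-1],[-0.04,0,0,0,-1],[-0.045,0,0,0,-1]]}}

```text
t: 5.82
ee_pos: [394.4, -152.8, 25.3]
orientation: [0.002, -3.141, -0.0]
force: [2.9, -0.3, 1.0]
width: 0.5
grasp_force: 1.3
```

Request:
{"method": "jog_arm", "body": {"targets": [[0.008,0,0,0,-1],[0.008,0,0.04,0,-0.5],[0.008,0,0.09,0,0],[0.008,0,0.14,0,1],[0.008,0,0.18,0,1]]}}

```text
t: 6.45
ee_pos: [403.2, -152.9, 207.2]
orientation: [0.003, -3.141, 0.0]
force: [1.2, -0.2, -0.4]
width: 37.2
grasp_force: 0.0
```

```bash
python3 - <<'E'
from h import *
o=manip.get_obs(); print(o['t'],o['ee_pos'],o['orientation'],o['width'],o['force'])
grab('wrist','w2');grab('scene','scene2')
p,_=load('scene2');cv2.imwrite('pics/s2crop.png',cv2.resize(p[130:330,180:440],None,fx=3,fy=3))
E
```

```text
6.45 [ 403.23157268 -152.89316607  207.15459815] [ 3.40103922e-03 -3.14099140e+00  3.75847165e-04] 37.23051744191825 [ 1.22600215 -0.23366662 -0.39612623]
```

View pics/w2.png

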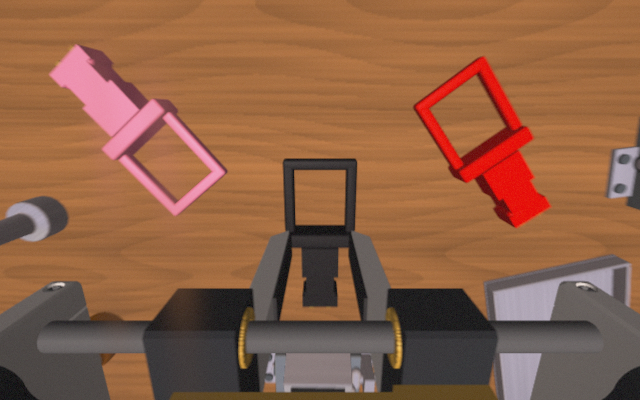

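View pics/s2crop.png

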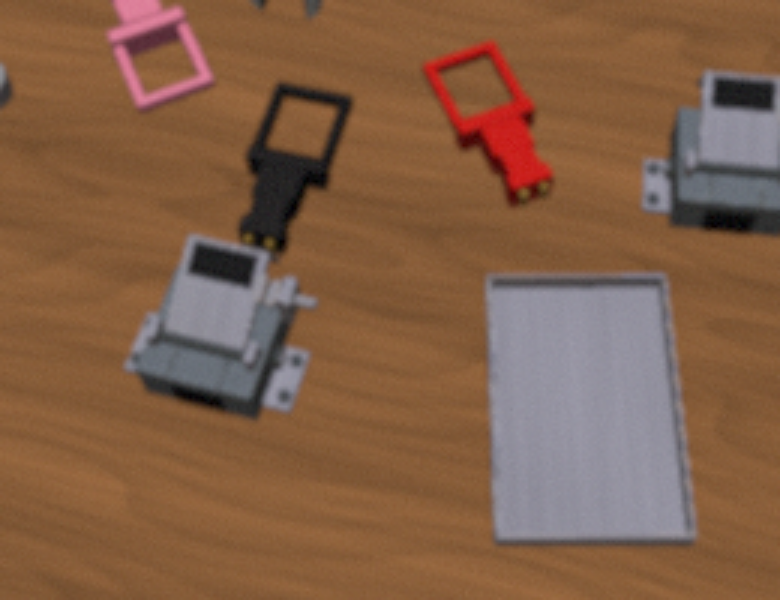

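The plug is fully out and straight in front of the box: cross bar at wrist (320,163), nose at about (320,303). I'll measure the plug pose and refine the tray and pad.

```bash
python3 - <<'E'
from h import *
p,d=load('w2'); P=cloud('w2'); g=p.max(2)
W=np.zeros(g.shape,bool); W[150:245,275:365]=1
m=(g<75)&W
q=P[m];print('z loop/collar',np.nanpercentile(q[:,2],[10,50,90]))
for v in (175,195,215):
    u=np.flatnonzero(m[v]); print(v,onplane('w2',[[u.min(),v],[u.max()+1,v]],28)[:,:2].round(1).tolist())
for u in (300,340):
    v=np.flatnonzero(m[150:185,u])+150; print(u,onplane('w2',[[u,v.min()],[u,v.max()+1]],28)[:,:2].round(1).tolist())
b=P[245:310,303:338].reshape(-1,3); b=b[np.isfinite(b).all(1)]; print('body z',np.percentile(b[:,2],[5,25,50,75,95]).round(1)); t=b[b[:,2]>33]; print(t.min(0).round(1),t.max(0).round(1))
# neck/wide part edges at z=36
for v in (258,266,290,298):
    u=np.flatnonzero(g[v,298:342]<75)+298; print('body',v,u.min(),u.max(),onplane('w2',[[u.min(),v],[u.max()+1,v]],36)[:,:2].round(1).tolist())
# scene
p,d=load('scene2'); P=cloud('scene2'); g=p.max(2); W[:]=0; W[155:215,258:300]=1
W[205:,:]=W[205:,:]&0
m=(g<60)&W; q=P[m]; q=q[q[:,2]>5]; r=cv2.minAreaRect(q[:,:2].astype(np.float32)); print('scene plug',r,np.percentile(q[:,2],[5,50,95]),q.min(0),q.max(0))
# tray rim corners in wrist & scene: inner floor
m=(np.ptp(p.astype(int),axis=2)<40)&(g>70); m[:215]=0;m[318:]=0;m[:,:335]=0;m[:,418:]=0
q=P[m&(P[...,2]<9)&(P[...,2]>2)]; print('tray floor',cv2.minAreaRect(q[:,:2].astype(np.float32)),np.median(q,0))
q=P[m&(P[...,2]>16)]; print('tray rim',cv2.minAreaRect(q[:,:2].astype(np.float32)),np.median(q[:,2]))
h=cv2.approxPolyDP(cv2.convexHull(np.argwhere(m)[:,::-1].astype(np.int32)),8,True)[:,0]; print(h.tolist(),onplane('scene2',h,25)[:,:2].round(0).tolist())
E
```

```text
z loop/collar [23.91257279 27.34087292 35.56119854]
175 [[391.4, -193.2], [391.3, -111.4]]
195 [[415.0, -194.0], [414.9, -110.6]]
215 [[439.5, -193.6], [439.4, -110.9]]
300 [[373.1, -174.7], [385.6, -174.9]]
340 [[373.1, -129.9], [385.6, -129.7]]
body z [-0.4 34.6 35.2 35.8 36.5]
[ 473.8 -173.8   33. ] [ 558.8 -131.4   37.6]
body 258 303 337 [[491.4, -172.7], [491.4, -130.5]]
body 266 303 337 [[502.2, -172.8], [502.1, -130.4]]
body 290 304 336 [[535.4, -172.1], [535.4, -131.0]]
body 298 303 336 [[546.9, -173.5], [546.9, -130.8]]
scene plug ((466.8602294921875, -152.68197631835938), (173.23379516601562, 79.7415771484375), 0.09180664271116257) [15.06172812 33.42656302 37.67633515] [ 380.21931674 -192.54750746    5.55101609] [ 553.50521183 -112.79449422   41.16215632]
tray floor ((645.1611328125, 183.3627166748047), (249.7076873779297, 175.58384704589844), 14.237564086914062) [651.58503899 181.98908642   3.89083064]
tray rim ((644.8019409179688, 180.64588928222656), (251.74102783203125, 170.64889526367188), 14.250186920166016) 23.049516398641458
[[410, 311], [345, 310], [343, 221], [401, 221]] [[753.0, 291.0], [790.0, 132.0], [545.0, 72.0], [505.0, 232.0]]
```

Request:
{"method": "jog_arm", "body": {"targets": [[0.045,0.0005,0,0,0.6],[0.094,0.001,-0.02,0,0.6],[0.094,0.001,-0.06,0,0.6],[0.094,0.001,-0.1,0,0.6],[0.094,0.001,-0.13,0,0.6]]}}

```text
t: 7.18
ee_pos: [495.0, -150.7, 71.5]
orientation: [0.004, -3.136, -0.004]
force: [-0.4, 0.6, 0.5]
width: 75.1
grasp_force: 0.0
```

Request:
{"method": "jog_arm", "body": {"targets": [[0,0,-0.02,0,0.6],[0,0,-0.04,0,0.6],[0,0,-0.051,0,0.6],[0,0,-0.051,0,-1],[0,0,-0.051,0,-1]], "squeeze": 35}}

```text
t: 7.8
ee_pos: [497.6, -152.2, 24.8]
orientation: [-0.003, 3.141, -0.001]
force: [0.4, -0.3, 0.0]
width: 58.9
grasp_force: 0.0
```

Request:
{"method": "jog_arm", "body": {"targets": [[0,0,0,0,-1],[0,0,0,0,-1],[0,0,0,0,-1],[0,0,0.005,0,-1],[0,0,0.01,0,-1]]}}

```text
t: 8.43
ee_pos: [496.5, -151.6, 34.1]
orientation: [0.003, -3.14, -0.001]
force: [0.4, -0.2, -3.2]
width: 43.6
grasp_force: 35.0
```

Request:
{"method": "jog_arm", "body": {"targets": [[0,0,0.02,0,-1],[0,0.005,0.045,0,-1],[0,0.02,0.07,1,-1],[0,0.05,0.09,2,-1],[0.005,0.085,0.1,4,-1]]}}

```text
t: 9.05
ee_pos: [502.4, -66.6, 135.7]
orientation: [-0.112, 3.138, -0.001]
force: [0.0, 0.3, -2.5]
width: 43.6
grasp_force: 35.0
```

Request:
{"method": "jog_arm", "body": {"targets": [[0.01,0.04,0,2,-1],[0.025,0.08,0,4,-1],[0.05,0.12,0,6,-1],[0.08,0.16,0,8,-1],[0.11,0.195,0,9,-1]]}}

```text
t: 9.68
ee_pos: [612.3, 129.6, 134.1]
orientation: [0.361, -3.12, -0.0]
force: [-0.2, -0.8, -2.4]
width: 43.5
grasp_force: 35.0
```

Request:
{"method": "jog_arm", "body": {"targets": [[0.03,0.03,0,1,-1],[0.05,0.05,0,1,-1],[0.0635,0.0615,0,1,-1],[0.0635,0.0615,0,1,-1],[0.0635,0.0615,-0.02,1,-1]]}}

```text
t: 10.3
ee_pos: [676.7, 189.3, 115.6]
orientation: [-0.385, 3.114, -0.0]
force: [0.7, -0.2, -3.0]
width: 43.5
grasp_force: 35.0
```

```bash
python3 - <<'E'
from h import *
o=manip.get_obs(); print(o['t'],o['ee_pos'],o['orientation'],o['width'],o['grasp_force'],o['force'])
grab('wrist','w3')
P=cloud('w3')
p,_=load('w3'); W=np.zeros(p.shape[:2],bool); W[:300]=1
E
```

```text
10.3 [676.67422783 189.29544366 115.62529434] [-3.85104968e-01  3.11441379e+00 -2.63931515e-04] 43.46024159730094 34.9972665309906 [ 0.66240318 -0.20208106 -3.03467468]
```

View pics/w3.png

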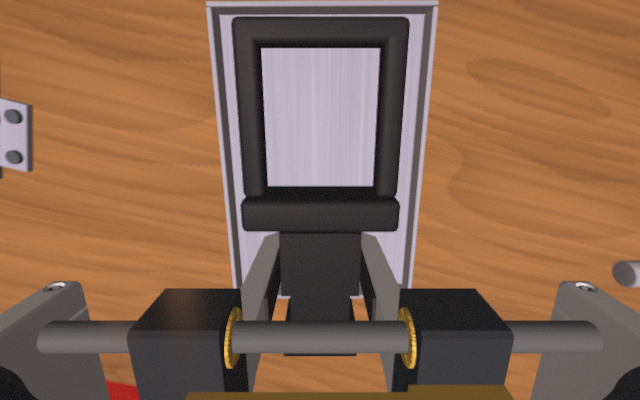

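The plug is held level over the tray, with tray edges at u≈208–437 (top) and v≈3 and v≈298. I'll check the tray against this closer view before lowering.

```bash
python3 - <<'E'
from h import *
c=onplane('w3',[[208,3],[437,8],[410,298],[235,298]],25)[:,:2]; print(c.round(0).tolist(),c.mean(0), [np.linalg.norm(c[i]-c[i-1]).round() for i in range(4)], np.degrees(np.arctan2(*(c[2]-c[1])[::-1])),np.degrees(np.arctan2(*(c[3]-c[0])[::-1])))
P=cloud('w3'); p,_=load('w3')
t=P[:180,265:375].reshape(-1,3); t=t[t[:,2]<15]; print('floor z',np.median(t[:,2]))
for n,w in [('bar',(25,40,260,390)),('collar',(200,225,260,380)),('body',(240,275,290,350))]:
    q=P[w[0]:w[1],w[2]:w[3]].reshape(-1,3); print(n,np.nanmedian(q,0).round(1))
E
```

```text
[[545.0, 74.0], [508.0, 235.0], [743.0, 294.0], [783.0, 133.0]] [644.56322381 183.92850502] [np.float64(245.0), np.float64(165.0), np.float64(242.0), np.float64(166.0)] 14.261022619496794 13.984827617185594
floor z 3.4250374161622688
bar [562.5 163.4 117.3]
collar [646.3 181.9 125.4]
body [671.3 188.2 125.6]
```

Request:
{"method": "jog_arm", "body": {"targets": [[0,0,-0.015,0,-1],[0,0,-0.032,0,-1],[0,0,-0.048,0,-1],[0,0,-0.062,0,-1],[0,0,-0.07,0,-1]]}}

```text
t: 10.98
ee_pos: [675.1, 189.4, 42.9]
orientation: [0.385, -3.116, 0.0]
force: [0.4, -0.3, -2.7]
width: 43.8
grasp_force: 35.0
```

Request:
{"method": "jog_arm", "body": {"targets": [[0,0,-0.004,0,-1],[0,0,-0.008,0,-1],[0,0,-0.011,0,-1],[0,0,-0.013,0,-1],[0,0,-0.013,0,-1]]}}

```text
t: 11.6
ee_pos: [675.7, 189.5, 31.4]
orientation: [0.386, -3.118, -0.0]
force: [-0.1, 0.1, -2.3]
width: 43.7
grasp_force: 35.0
```

Request:
{"method": "jog_arm", "body": {"targets": [[0,0,-0.001,0,-1],[0,0,-0.002,0,-1],[0,0,-0.0025,0,-1],[0,0,-0.003,0,-1],[0,0,-0.003,0,-1]]}}

```text
t: 12.22
ee_pos: [675.8, 189.5, 29.4]
orientation: [-0.386, 3.118, -0.0]
force: [-3.7, -0.6, 4.4]
width: 43.7
grasp_force: 35.0
```

Request:
{"method": "jog_arm", "body": {"targets": [[0,0,0,0,0.5],[0,0,0,0,0.5],[0,0,0,0,0.5],[0,0,0,0,0.5],[0,0,0,0,0.5]]}}

```text
t: 12.85
ee_pos: [675.8, 189.5, 28.3]
orientation: [-0.386, 3.118, -0.0]
force: [0.3, 0.0, 0.1]
width: 70.3
grasp_force: 0.0
```

Request:
{"method": "jog_arm", "body": {"targets": [[0,0,0.01,0,0.5],[0,0,0.03,0,0.5],[0,0,0.06,0,0.5],[0,0,0.1,0,0.5],[0,0,0.15,0,0.5]]}}

```text
t: 13.48
ee_pos: [675.3, 189.5, 180.6]
orientation: [0.386, -3.118, -0.0]
force: [0.2, -0.2, -0.4]
width: 70.3
grasp_force: 0.0
```

```bash
python3 - <<'E'
from h import *
o=manip.get_obs(); print(o['t'],o['ee_pos'],o['force'])
grab('wrist','w4');grab('scene','scene4');grab('side','side4')
P=cloud('scene4'); p,_=load('scene4'); g=p.max(2); W=np.zeros(g.shape,bool); W[225:308,350:402]=1
q=P[W&(g<60)]; q=q[q[:,2]>8]; print('plug',len(q),cv2.minAreaRect(q[:,:2].astype(np.float32)),np.percentile(q[:,2],[5,50,95]))
P=cloud('w4');p,_=load('w4');print('w4 centre col z',[ (v,P[v,310:330].reshape(-1,3).mean(0).round(1).tolist()) for v in range(60,310,30)])
# lever pad: dark pixels on lever
for n,w in [('scene4',(238,200,275,228)),('side4',(258,155,300,185))]:
    P=cloud(n);p,_=load(n);g=p.max(2);W[:]=0;W[w[1]:w[3],w[0]:w[2]]=1
    q=P[W&(g<70)]; q=q[q[:,2]>88]; print(n,'pad',len(q),cv2.minAreaRect(q[:,:2].astype(np.float32)),q.mean(0).round(1),q[:,2].min(),q[:,2].max())
E
```

```text
13.475 [675.31346292 189.47377293 180.57369998] [ 0.1982005  -0.20304192 -0.3788587 ]
plug 1317 ((661.238525390625, 161.97320556640625), (163.62747192382812, 119.10316467285156), 12.242167472839355) [ 29.47923733  41.19893312 366.36581842]
w4 centre col z [(60, [547.9, 157.6, 3.6]), (90, [575.8, 164.6, 3.3]), (120, [605.2, 171.9, 3.4]), (150, [636.3, 179.7, 3.4]), (180, [661.3, 186.0, 39.3]), (210, [692.4, 193.7, 39.4]), (240, [725.3, 201.9, 39.6]), (270, [782.2, 216.1, -0.5]), (300, [824.5, 226.6, -0.7])]
scene4 pad 187 ((630.934326171875, -155.34286499023438), (54.32029724121094, 24.155906677246094), 89.51353454589844) [ 630.9 -155.    97.9] 90.81397828464344 106.94331406801484
side4 pad 31 ((628.7697143554688, -150.38189697265625), (14.896970748901367, 39.02442932128906), 3.6539063453674316) [ 628.3 -148.4  101.5] 92.878951149268 107.24332578895769
```

View pics/scene4.png

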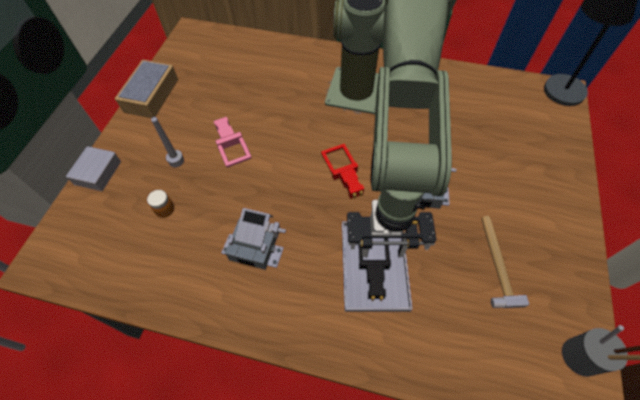

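The plug lies flat in the tray, body top at 39.4 mm as expected. Next I view the lever pad from the wrist camera.

Request:
{"method": "jog_arm", "body": {"targets": [[0,-0.03,0.03,0,0.5],[-0.005,-0.08,0.06,-3,-0.5],[-0.01,-0.13,0.07,-6,-1],[-0.015,-0.18,0.07,-9,-1],[-0.015,-0.23,0.07,-12,-1]]}}

```text
t: 14.25
ee_pos: [659.7, -41.8, 247.9]
orientation: [0.055, -3.14, -0.0]
force: [0.7, 0.0, -0.1]
width: 34.0
grasp_force: 0.0
```

Request:
{"method": "jog_arm", "body": {"targets": [[0,-0.05,0,-2,-1],[0,-0.09,0,-2,-1],[0,-0.111,0,-2,-1],[0,-0.111,0,-2,-1],[0,-0.111,0,-2,-1]]}}

```text
t: 14.88
ee_pos: [660.7, -149.9, 248.2]
orientation: [0.005, -3.141, -0.002]
force: [-0.3, 0.8, -0.0]
width: 0.4
grasp_force: 0.0
```

```bash
python3 - <<'E'
from h import *
o=manip.get_obs(); print(o['t'],o['ee_pos'],o['force'],o['width'])
grab('wrist','w5'); P=cloud('w5')
p,_=load('w5'); g=p.max(2); m=((g<75)&(P[...,2]>80)&(P[...,2]<115)).astype(np.uint8)
n,l,s,c=cv2.connectedComponentsWithStats(m)
for i in np.argsort(-s[1:,4])[:4]+1:
    q=P[l==i]; print(s[i],cv2.minAreaRect(q[:,:2].astype(np.float32)),q.mean(0).round(1),q.min(0).round(1),q.max(0).round(1))
E
```

```text
14.875 [ 660.73429966 -149.85160402  248.18130835] [-0.30958797  0.77886554 -0.0491987 ] 0.41992802250697503
[ 286  148   59   26 1425] ((628.6087036132812, -154.67764282226562), (58.87823486328125, 27.56982421875), 88.91222381591797) [ 628.  -154.5   98.9] [ 614.4 -184.2   90.9] [ 642.  -125.1  106.3]
```

View pics/w5.png

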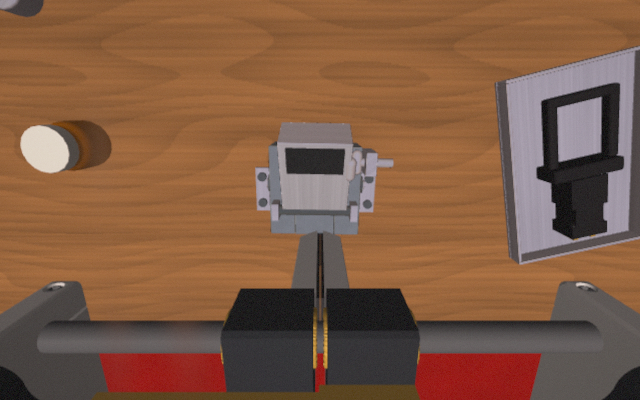

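The pad is centred at (628,-154,99), in the image at (315,161), which matches the other views. I'll approach above it.

Request:
{"method": "jog_arm", "body": {"targets": [[-0.018,-0.0015,-0.01,0,-1],[-0.036,-0.003,-0.04,0,-1],[-0.036,-0.003,-0.075,0,-1],[-0.036,-0.003,-0.11,0,-1],[-0.036,-0.003,-0.11,0,-1]]}}

```text
t: 15.55
ee_pos: [622.3, -151.8, 135.0]
orientation: [0.006, -3.134, -0.005]
force: [0.2, 0.4, -0.1]
width: 0.2
grasp_force: 0.0
```

Request:
{"method": "jog_arm", "body": {"targets": [[0,0,-0.005,0,-1],[0,0,-0.01,0,-1],[0,0,-0.015,0,-1],[0,0,-0.02,0,-1],[-0.001,0,-0.024,0,-1]]}}

```text
t: 16.18
ee_pos: [623.8, -154.7, 114.7]
orientation: [-0.003, 3.141, -0.001]
force: [-1.7, -0.2, 6.1]
width: 0.7
grasp_force: 2.7
```

Request:
{"method": "jog_arm", "body": {"targets": [[-0.001,0,-0.003,0,-1],[-0.001,0,-0.006,0,-1],[-0.002,0,-0.009,0,-1],[-0.002,0,-0.012,0,-1],[-0.003,0,-0.014,0,-1]]}}

```text
t: 16.8
ee_pos: [620.8, -155.0, 101.7]
orientation: [-0.003, 3.141, -0.001]
force: [-2.2, -0.3, 6.6]
width: 0.6
grasp_force: 3.3
```

Request:
{"method": "jog_arm", "body": {"targets": [[0,0,-0.002,0,-1],[-0.001,0,-0.004,0,-1],[-0.001,0,-0.006,0,-1],[-0.001,0,-0.008,0,-1],[-0.002,0,-0.01,0,-1]]}}

```text
t: 17.42
ee_pos: [619.0, -154.8, 90.3]
orientation: [-0.003, 3.141, -0.001]
force: [-0.6, 0.6, 2.8]
width: 0.6
grasp_force: 1.2
```

Request:
{"method": "jog_arm", "body": {"targets": [[0,0,-0.001,0,-1],[0,0,-0.002,0,-1],[0,0,-0.003,0,-1],[0,0,-0.004,0,-1],[0,0,-0.004,0,-1]]}}

```text
t: 18.05
ee_pos: [618.8, -154.7, 87.2]
orientation: [0.003, -3.142, 0.001]
force: [-2.9, -1.5, 6.0]
width: 0.5
grasp_force: 3.2
```

Request:
{"method": "jog_arm", "body": {"targets": [[0,0,-0.001,0,-1],[0,0,-0.002,0,-1],[0,0,-0.003,0,-1],[0,0,-0.003,0,-1],[0,0,-0.003,0,-1]]}}

```text
t: 18.68
ee_pos: [618.8, -154.8, 86.9]
orientation: [-0.003, 3.142, -0.001]
force: [-8.9, 0.0, 18.3]
width: 0.6
grasp_force: 9.0
```

Request:
{"method": "jog_arm", "body": {"targets": [[0,0,0.003,0,-1],[0,0,0.01,0,-1],[0,0,0.03,0,-1],[0,0,0.07,0,-1],[0,0,0.12,0,-1]]}}

```text
t: 19.3
ee_pos: [618.0, -153.6, 203.7]
orientation: [0.003, -3.139, -0.003]
force: [0.5, -0.5, -0.2]
width: 0.4
grasp_force: 0.0
```

Request:
{"method": "jog_arm", "body": {"targets": [[0.02,0,0.02,0,-1],[0.04,0,0.04,0,-1],[0.04,0,0.04,0,-1],[0.04,0,0.04,0,-1],[0.04,0,0.04,0,-1]]}}

```text
t: 19.92
ee_pos: [657.4, -154.1, 241.8]
orientation: [0.003, -3.139, -0.002]
force: [1.0, 0.0, -0.4]
width: 0.1
grasp_force: 0.0
```

```bash
python3 - <<'E'
from h import *
o=manip.get_obs(); print(o['t'],o['ee_pos'],o['force'])
grab('wrist','w6'); P=cloud('w6')
p,_=load('w6'); g=p.max(2)
m=((g<75)&(P[...,2]>55)&(P[...,2]<115)&(P[...,1]<-100)).astype(np.uint8)
n,l,s,c=cv2.connectedComponentsWithStats(m)
for i in np.argsort(-s[1:,4])[:3]+1:
    q=P[l==i]; print(s[i],q.mean(0).round(1),q.min(0).round(1),q.max(0).round(1))
m=((g<75)&(P[...,2]>25)&(P[...,2]<45)&(P[...,1]>50)).astype(np.uint8); q=P[m>0]; print('plug',len(q),cv2.minAreaRect(q[:,:2].astype(np.float32)),np.percentile(q[:,2],[5,50,95]))
E
```

```text
19.925 [ 657.36649242 -154.12202283  241.82093324] [ 0.96134336  0.02203007 -0.36333708]
[ 292  140   55   28 1442] [ 619.6 -154.8   70.3] [ 605.  -184.2   68.1] [ 634.8 -125.1   73. ]
[282 208   3   3   5] [ 686.1 -197.2   62.8] [ 684.9 -198.    61.1] [ 686.9 -195.6   65. ]
[351 211   3   1   3] [ 687.8 -115.7   63.8] [ 687.5 -117.    62.9] [ 688.1 -114.6   64.5]
plug 6164 ((645.1710815429688, 180.7062530517578), (185.2454376220703, 85.48155212402344), 13.635435104370117) [27.066799   36.11279677 40.15890976]
```

View pics/w6.png

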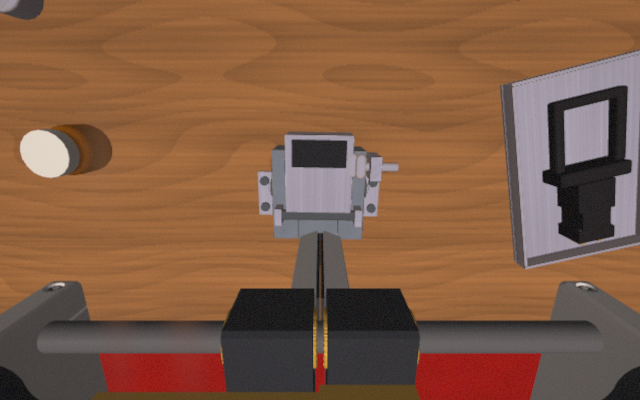

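The picture shows the lever held down by itself: the pad at (319,154) is 70 mm high, the stated latched height. The plug lies in the tray with its middle at (645,181), within 3 mm of the tray centre.

```bash
python3 -c "
from bench import manip; print(manip.finish_job())"
```

```text
the job is handed in; nothing more can be done
None
```

The job is handed in after about 20 s of the 64 s allowed, though the hand-in gave no verdict: the plug is out and lying flat and released in the tray, the lock-out lever is latched down with its pad at 70 mm, and the arm never went near the hammer, mandrel or jar.

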